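# Snap the cover plate level, then hold the spring slide at the index

### The arm

A 6-joint arm with a two-finger parallel gripper is mounted at the origin on the work surface. World frame = base frame: x ahead of the robot, y to its left, z up, the work surface at z = 0. Lengths are in m, angles in degrees, forces in N, time in s.
With the tool pointing down it reaches from about 0.375 to 0.925 m from the base axis. Payload 5.7 kg.
Tool frame: the origin (TCP) lies between the finger pads; the fingertips stand 17 mm ahead of it and the grasp point (between the pads) lies 2 mm behind it (r.tcp_to_tips is the distance from the TCP to the fingertips, in m); z points along the fingers, y is the line along which they close (so a half turn about z gives the same grasp; the last joint's range is limited). The gripper opens to 88 mm and grips with 3 to 60 N. Pads are 20 mm wide; open, the fingers measure 115 mm over their backs; the gripper's body (75 mm by 178 mm) begins 61 mm behind the grasp point.
Start: joints at [-6.595, 20.558, 86.54, -0, 72.909, -6.595], TCP at [0.6, -0, 0.216] pointing down, gripper open.
Joint ranges: [-170.27, 170.27], [-57.76, 135], [12.27, 136.19], [-55.21, 235.2], [11.17, 155.16], [-170.74, 170.74]. Speed limits (degrees/s): [136.94, 136.94, 180, 180, 180, 180].

### API

Orientations are given as [roll, pitch, yaw] about the fixed x, y, z axes, in that order (R = Rz(yaw) Ry(pitch) Rx(roll)).
In Python, from workcell import r gives the robot as it stands.
- The arm moves only by the tool step_arm, never from a script. Its argument "deltas" is a list that holds one entry, the list of rows, each a list of 7 numbers: the shift along the tool's x, y, z in cm, then the turn, a rotation vector about the tool's x, y, z in degrees, then the closure in counts, from 0 (fully open) to 255 (shut). A call has exactly 8 rows; each row is the pose to reach, as a shift and turn from the pose commanded when the call began, along the tool's axes at that moment; what a row does not reach only later rows make up. A row lasts 1/10 s, in which the tool goes at most 50 mm and 8.59 degrees, less where a joint would pass 70% of its speed; a pose out of reach is approached as far as the arm can. A call with a gripper value outside its range is refused whole. The fingers move at their own pace and stop on an object; "newtons" is the grip in N (left out, the last holds). Time passes only in rows, so rows that repeat a pose let the fingers close, or fill a call up. It gives the time, the measured TCP pose, the force, the opening and the grip force at its end, in the units of the state.
- r.observe(): the state, without advancing time (a new reading comes with each control period).
- r.grab_frame(name): name is "scene" or "side" or "wrist"; returns (picture, depth): 480x640x3 uint8, red, green, blue; 480x640 float32, m along the optical axis (not along the pixel's ray), 0 where there is no reading.
- r.camera_info(name): a dict with "vertical_fov" (degrees; the focal length in pixels is half the picture's height over the tangent of half this angle, whatever the lens; pixels are square), "cx", "cy" (the principal point, pixels), "rvec" (rotation vector, rad) and "tvec" (3), from world to camera coordinates, as OpenCV has them. Camera axes: x right, y down, z forward; pixel columns grow to the right and rows downward; lengths in m; the calibration is good to about 2 mm. A picture is of the moment at which its call begins: read the wrist's pose just before it. camera_info takes no time and is no camera call; for the wrist camera it gives the pose at the moment of the call.
- r.close_job(): hands the job in; it is judged then, once.
The state is a dict: "clock": time; "q": joint angles; "joint_vel": joint speeds; "joint_efforts": joint torques, N m; "tcp_pos": TCP position; "eef_rot": TCP orientation; "wrist_force": force on the tool from outside, world axes, zero at the start; "moment": the same for the moment, N m; "opening": finger opening in m; "grasp_force": force on a finger pad.
Only numpy, scipy, OpenCV 4.12 (cv2) and the standard library are available. Lean on these libraries where they do the work, as an engineer would, in place of code of your own. Each camera call takes 0.05 s, during which the arm holds its last target. There are 200 camera calls.

### The job

The aluminium cover plate lies cocked in the test nest, one edge up on the spring catch: press it down until it snaps in and sits level. Then pull the black handle of the spring-return contact slide out until its pointer lines up with the blade of the steel index beside it, and keep it there: finish while still holding the handle at the mark, and leave the connector hood, tape reel and screwdriver alone.

Things in the scene. Friction and masses are not known exactly. Their poses are not given: they have to be found in the camera images.
- nest: Grey test nest fixed on the bench: block 120 x 120 mm, 40 mm high, with a square recess 81.6 mm wide whose floor is 32 mm above the bench. Origin: centre of its underside. A steel spring catch (40 mm wide, top 52 mm above the bench) stands at the middle of its +x side; its sloped nose overhangs the recess by 5 mm and slides outward by itself when the plate's edge is pressed down past it, then springs back over the plate. The nest can be turned any way round.
- plate_center (a point): Centre (half-way up) of the loose aluminium cover plate, 80 x 80 x 6 mm, z out of its top face. At the start its edge at the catch is raised about 16 mm, the opposite edge is on the recess floor. Pressed 15 mm from its centre towards the catch, it takes 3 to 5 N to snap past the catch, then meets the rigid floor. Seated, its centre is 35 mm and its top 38 mm above the bench, 2 mm below the rim.
- catch_mid (a point): Point on the nest where the recess's +x wall meets the middle of the catch, 40.8 mm from the nest's middle, at the height of the catch's top (52 mm above the bench). Fixed to the nest; tells which side is raised.
- draw_unit: Grey draw unit fixed on the bench: base 200 mm (x) x 110 mm (y), 30 mm high, origin at the centre of its underside. An aluminium slide 40 mm wide, top 38 mm above the bench, runs along its x axis, between rails 36 mm high; a 52 mm high spring housing stands at its +x end. The slide is pulled out along the unit's -x axis (roughly towards the robot).
- slide (a joint): How far the slide is pulled out, m: 0 at rest (spring home) to 0.080 at its stop. The spring pulls back with about 4 N at 0, 100 N/m more as it goes out (10 N at 0.060), and returns it home if let go.
- handle_center (a point): Centre of the upright black handle on the slide: 14 mm thick along the unit's x, 36 mm wide along y, 42 mm high, from 38 to 80 mm above the bench (this point 59 mm). Nothing stands within 35 mm of its two wide faces at that height; it can be gripped from above over its 14 mm thickness. Moves with the slide.
- pointer_tip (a point): Outer tip of the slide's pointer, a dark steel fin 3 mm thick at the handle's x, pointing to the unit's +y over the rail, 40 mm above the bench. Moves with the slide.
- index: Steel index clip fixed on the draw unit on the pointer's side (+y): foot 24 x 20 x 6 mm and an upright blade 3 mm thick, its top 51 mm above the bench, at the origin's x. Origin: centre of the foot's underside, axes parallel to the draw unit's. It is set 30 to 60 mm from the pointer's rest place in the pull direction. The pointer is at the mark when its tip has x = 0 in this frame; it passes the blade with 6 mm to spare in y.
- hood_mid (a point): Bystander: grey connector hood, about 87 x 38 x 53 mm over its wire latch and cable gland; this point is 15 mm above its underside.
- reel_mid (a point): Bystander: blue tape reel lying flat, 90 mm across, 19 mm high; point at its centre.
- driver_grip (a point): Bystander: screwdriver lying on the bench; point in its handle.
Not all that is in view belongs to the job. There is more than one size of the part that bears plate_center; the job needs the smallest.

How it is judged:
By the outcome, as a careful person would: the job done as asked, in the order asked, and still so for the second after the job is handed in, while the arm keeps its last pose, push and grip.
It also fails if it takes over 51 s, if anything falls off the work surface, if the arm or the gripper's body presses on something with over 40 N, if the wrist force passes 120 N, or if a joint passes its speed limit or range.

## Working session

There is one attempt and no reset: what is moved stays moved. The work goes in short steps, Python scripts to look and compute and a tool call to move; the robot and the scene stay as the last step left them, time stands still between calls to the robot, and variables do not carry over. Pictures are saved under pics/ and viewed, at most 10 in all, crops included, and the job is handed in when it is done.

Besides the shell and the picture viewer there is one more tool, called after "Request:" in YAML: its name, and indented under it one key for each argument. step_arm: Moves the arm, as the interface text tells. Its arguments: {"type":"object","properties":{"deltas":{"type":"array","items":{"type":"array","items":{"type":"array","items":{"type":"number"}}}},"newtons":{"type":"number"}},"required":["deltas"]}

```bash
mkdir -p pics; cat > h.py <<'E'
import numpy as np, cv2
from workcell import r
def cam(n):
    c=r.camera_info(n); f=240/np.tan(np.radians(c["vertical_fov"])/2)
    R=cv2.Rodrigues(np.array(c["rvec"],float))[0]; return f,c["cx"],c["cy"],R,np.array(c["tvec"],float).ravel()
def grab(n,name):
    c=cam(n); p,d=r.grab_frame(n); cv2.imwrite(f"pics/{name}.png",p[:,:,::-1]); np.savez(f"pics/{name}.npz",p=p,d=d,f=c[0],cx=c[1],cy=c[2],R=c[3],t=c[4])
def load(name):
    z=np.load(f"pics/{name}.npz"); return z
def cloud(z):
    d=z["d"]; v,u=np.mgrid[:480,:640]; P=np.stack([(u-z["cx"])/z["f"]*d,(v-z["cy"])/z["f"]*d,d],-1)
    W=(P-z["t"])@z["R"]; W[d==0]=np.nan; return W
def ray(z,u,v,h):
    "pixel to world at height h"
    q=z["R"].T@np.array([(u-z["cx"])/z["f"],(v-z["cy"])/z["f"],1]); o=-z["R"].T@z["t"]; return o+q*(h-o[2])/q[2]
E
python3 -c "
from h import *
grab('scene','s0');grab('side','d0');print(r.observe())
for n in('s0','d0'): z=load(n);print(-z['R'].T@z['t'],z['f'])
"
```

```text
{'clock': 0.1, 'q': array([-6.59454468e+00,  2.05943140e+01,  8.65926443e+01,  7.89313431e-04,
        7.29077189e+01, -6.59547841e+00]), 'joint_vel': array([ 0.00291558, -0.15022785, -0.2059806 , -0.06476052,  0.07337051,
       -0.00681593]), 'joint_efforts': array([-1.00573943e-03, -5.16363215e+01, -2.71407151e+01,  6.75204420e-02,
        2.75516213e-02, -3.27900011e-05]), 'tcp_pos': array([5.99370852e-01, 7.22950138e-05, 2.15589340e-01]), 'eef_rot': array([-1.79906036e+02, -1.16235824e-02,  9.00006916e+01]), 'wrist_force': array([-0.02259242, -0.33272492, -0.46126311]), 'moment': array([-0.02482975, -0.00257978, -0.03713854]), 'grasp_force': 0.0, 'opening': 0.08795690296920156}
[ 1.04688186 -0.23581153  0.6896692 ] 496.2599486833056
[0.36866411 0.67851122 0.79721315] 495.96969608898365
```

View pics/s0.png

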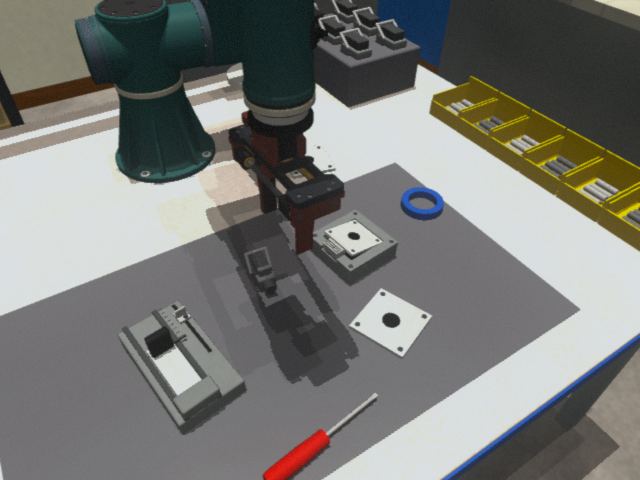

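View pics/d0.png

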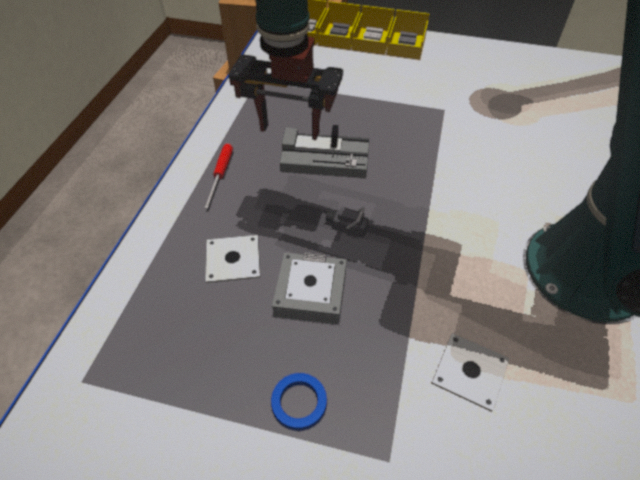

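Candidates for the plate are:
- the one cocked in the nest: scene (353,237), side (310,281)
- a larger loose plate: scene (391,321), side (232,258)
- another loose plate by the base: side (471,370)

The one in the nest is the smallest. The draw unit is at scene (180,360) and side (325,152), and the hood is at side (348,217). Next I'll measure and check one close crop.

```bash
python3 -c "
from h import *
a=load('s0');b=load('d0')
for n,c,zz,(ua,ub,va,vb) in (('nest','s',a,(305,405,200,285)),('nest','d',b,(265,355,240,330)),('draw','s',a,(110,250,295,430)),('draw','d',b,(270,380,120,180))):
    W=cloud(zz)[va:vb,ua:ub].reshape(-1,3); W=W[np.isfinite(W[:,0])]
    lo,hi=(.037,.043) if n=='nest' else (.027,.042)
    M=W[(W[:,2]>lo)&(W[:,2]<hi)]
    if n=='nest': M=W[(W[:,2]>.02)&(W[:,2]<.056)]
    rc=cv2.minAreaRect((M[:,:2]*1000).astype(np.float32)); print(n,c,rc,len(M)); 
    for h0,h1 in ((.047,.058),(.06,.09)):
        T=W[(W[:,2]>h0)&(W[:,2]<h1)]; print('  ',h0,len(T),T.mean(0) if len(T) else '',np.ptp(T,axis=0) if len(T) else '')
c1=cv2.resize(b['p'][235:335,260:360],(400,400),interpolation=2)
c2=cv2.resize(b['p'][115:185,270:380],(400,255),interpolation=2)
c3=cv2.resize(a['p'][200:290,300:400],(400,360),interpolation=2)
c4=cv2.resize(a['p'][290:435,110:250],(386,400),interpolation=2)
o=np.zeros((600,800,3),np.uint8)
o=np.zeros((800,800,3),np.uint8);o[:400,:400]=c1;o[:360,400:]=c3;o[400:655,:400]=c2;o[400:,400:786]=c4
cv2.imwrite('pics/c.png',cv2.resize(o,(600,600))[:,:,::-1])
"
```

```text
nest s ((505.8192443847656, 244.7035369873047), (123.2713851928711, 239.4445343017578), 6.58156681060791) 3400
   0.047 719 [0.51816716 0.1573164  0.05040733] [0.08382609 0.06632278 0.00839319]
   0.06 0  
nest d ((513.5956420898438, 188.27215576171875), (120.31300354003906, 122.46063995361328), 6.389736175537109) 3992
   0.047 744 [0.5164523  0.159018   0.04983965] [0.08355648 0.06394522 0.00759014]
   0.06 0  
draw s ((576.7929077148438, -185.58285522460938), (202.41746520996094, 110.05178833007812), 8.226489067077637) 6510
   0.047 1030 [ 0.6482809  -0.18951317  0.05190135] [0.17540184 0.07548116 0.01072438]
   0.06 386 [ 0.56282025 -0.2035604   0.07455159] [0.0172069  0.03621056 0.02389496]
draw d ((576.8023071289062, -183.95433044433594), (199.3003387451172, 114.021728515625), 7.768352508544922) 2323
   0.047 262 [ 0.64582621 -0.18483903  0.05117757] [0.17323221 0.07399204 0.01047702]
   0.06 105 [ 0.55791247 -0.19629367  0.07428587] [0.0161171  0.0367011  0.02238961]
```

View pics/c.png

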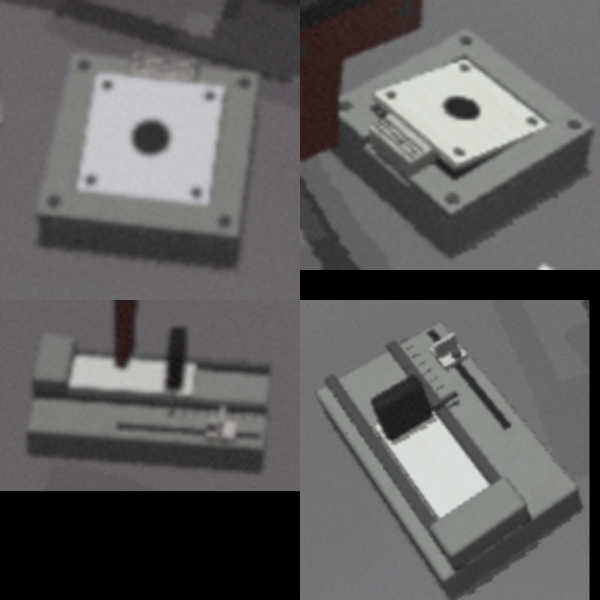

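The crop shows the smallest plate in the nest, raised on its −y world side, where the catch is at crop (165,65). The handle is at crop (400,405), its pointer at (450,400), and the index at (450,345), towards −x. First I'll move above the press point with the fingers closing.

Request:
step_arm:
  deltas:
    - [[4, -2, 0, 0, 0, 0, 255], [8, -4, 0, 0, 0, 0, 255], [12, -6, 2, 0, 0, 0, 255], [15, -7.5, 4, 0, 0, 0, 255], [17.3, -8.5, 7, 0, 0, 0, 255], [17.3, -8.5, 10, 0, 0, 0, 255], [17.3, -8.5, 12, 0, 0, 0, 255], [17.3, -8.5, 12, 0, 0, 0, 255]]
  newtons: 20

```text
clock: 0.9
tcp_pos: [0.5121, 0.1728, 0.0935]
eef_rot: [-179.6, 0.1, 90.0]
wrist_force: [-0.4, 0.9, -0.2]
opening: 0.0274
grasp_force: 0.0
```

```bash
python3 -c "
from h import *
o=r.observe();print(o['clock'],o['tcp_pos'],o['wrist_force'],o['opening']);grab('wrist','w1');grab('side','d1')
p=cv2.imread('pics/w1.png');q=cv2.resize(cv2.imread('pics/d1.png')[200:350,220:400],(480,400))
cv2.imwrite('pics/v1.png',cv2.resize(np.hstack([p,cv2.copyMakeBorder(q,0,80,0,0,0)]),(800,343)))"
```

```text
0.9 [0.5120529  0.17275927 0.09351333] [-0.40180286  0.88011504 -0.2389764 ] 0.02739323676258679
```

View pics/v1.png

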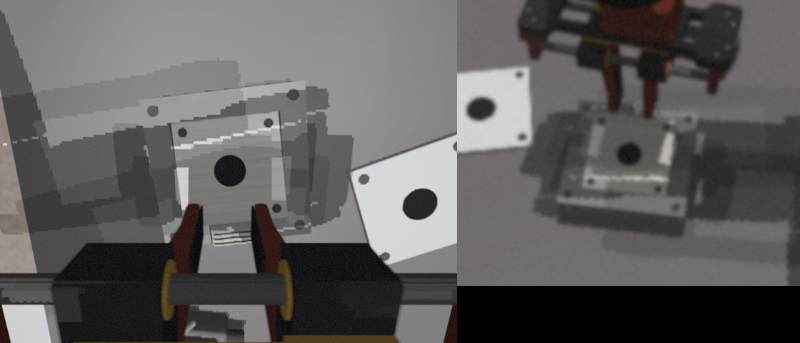

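The closing fingers line up with the plate's middle (hole at 230,170), and the catch (230,237) lies under them in the expected direction. The press point is clear of the catch, so I'll descend.

Request:
step_arm:
  deltas:
    - [[0, 0, 0.5, 0, 0, 0, 255], [0, 0, 1, 0, 0, 0, 255], [0, 0, 1.5, 0, 0, 0, 255], [0, 0, 2, 0, 0, 0, 255], [0, 0, 2.3, 0, 0, 0, 255], [0, 0, 2.5, 0, 0, 0, 255], [0, 0, 2.7, 0, 0, 0, 255], [0, 0, 2.9, 0, 0, 0, 255]]

```text
clock: 1.8
tcp_pos: [0.515, 0.173, 0.0672]
eef_rot: [180.0, -0.0, 90.0]
wrist_force: [-0.1, -0.7, 0.3]
opening: 0.0002
grasp_force: 0.0
```

Request:
step_arm:
  deltas:
    - [[0, 0, 0.15, 0, 0, 0, 255], [0, 0, 0.3, 0, 0, 0, 255], [0, 0, 0.45, 0, 0, 0, 255], [0, 0, 0.6, 0, 0, 0, 255], [0, 0, 0.7, 0, 0, 0, 255], [0, 0, 0.8, 0, 0, 0, 255], [0, 0, 0.9, 0, 0, 0, 255], [0, 0, 0.9, 0, 0, 0, 255]]

```text
clock: 2.6
tcp_pos: [0.5149, 0.173, 0.0582]
eef_rot: [-180.0, 0.0, 90.0]
wrist_force: [-0.4, -0.3, -0.6]
opening: 0.0005
grasp_force: 0.0
```

Request:
step_arm:
  deltas:
    - [[0, 0, 0.1, 0, 0, 0, 255], [0, 0, 0.2, 0, 0, 0, 255], [0, 0, 0.25, 0, 0, 0, 255], [0, 0, 0.3, 0, 0, 0, 255], [0, 0, 0.35, 0, 0, 0, 255], [0, 0, 0.4, 0, 0, 0, 255], [0, 0, 0.4, 0, 0, 0, 255], [0, 0, 0.4, 0, 0, 0, 255]]

```text
clock: 3.4
tcp_pos: [0.515, 0.173, 0.0543]
eef_rot: [-180.0, -0.0, 90.0]
wrist_force: [0.0, 1.1, 0.3]
opening: 0.0005
grasp_force: 0.0
```

```bash
python3 -c "
from h import *
o=r.observe();print(o['clock'],o['tcp_pos'],o['wrist_force']);grab('side','d2')
W=cloud(load('d2'))[235:335,260:360].reshape(-1,3)
c=np.array([.5136,.1883]);a=np.radians(6.4);ex=np.array([np.sin(a),-np.cos(a)]);ey=np.array([np.cos(a),np.sin(a)])
x=(W[:,:2]-c)@ex*1e3;y=(W[:,:2]-c)@ey*1e3
for k in range(-40,45,8):
  m=(abs(x-k)<4)&(abs(y)<36)&(abs(y)>20)&(W[:,2]<.06);print(k,m.sum(),np.round(np.nanmedian(W[m,2])*1e3,1))
"
```

```text
3.4 [0.51496264 0.1729849  0.05432411] [0.01887527 1.06918292 0.31911047]
-40 63 39.0
-32 75 39.1
-24 73 40.4
-16 71 42.1
-8 70 43.1
0 78 45.0
8 65 46.3
16 66 47.4
24 74 49.3
32 68 51.0
40 24 51.3
```

```bash
python3 -c "
from h import *
grab('wrist','w2')
p=cv2.imread('pics/w2.png');q=cv2.resize(cv2.imread('pics/d2.png')[200:340,240:380],(480,480))
cv2.imwrite('pics/v2.png',cv2.resize(np.hstack([p,q]),(800,343)))"
```

```text
(no output)
```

View pics/v2.png

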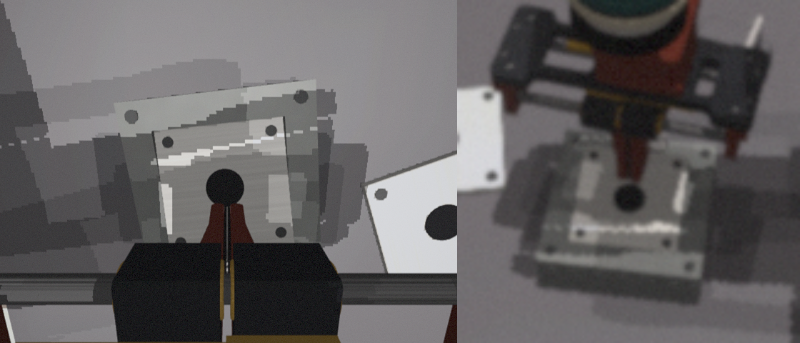

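```bash
python3 -c "
from h import *
print(r.tcp_to_tips)
z=load('d2');W=cloud(z);p=z['p'].astype(int)
m=(p[...,0]>p[...,1]*1.6)&(p[...,0]>40)&(W[...,2]<.12);m[:200]=0;m[320:]=0;m[:,:260]=0;m[:,360:]=0
Q=W[m];print(len(Q));i=np.argsort(Q[:,2])[:12];print(Q[i].round(4))
"
```

```text
0.017
90
[[0.5093 0.183  0.066 ]
 [0.5182 0.1847 0.0683]
 [0.5109 0.1841 0.07  ]
 [0.5197 0.1854 0.0718]
 [0.5086 0.1854 0.0726]
 [0.5092 0.183  0.0752]
 [0.5179 0.1851 0.0752]
 [0.5086 0.1854 0.0757]
 [0.5109 0.1838 0.0758]
 [0.5068 0.1854 0.0762]
 [0.5125 0.1846 0.0763]
 [0.5199 0.1844 0.0766]]
```

```bash
python3 -c "
from h import *
z=load('d2');W=cloud(z);p=z['p']
m=(abs(W[...,0]-.515)<.014)&(abs(W[...,1]-.183)<.012)&(W[...,2]<.085)
for v,u in np.argwhere(m): 
  if (u%3==0): print(u,v,(W[v,u]*1e3).round(0),p[v,u])
" | head -70; python3 -c "
from h import *
z=load('d2');print(z['R']@[.515,.183,.037]+z['t'],z['f'],z['cx'],z['cy'])
for h in (.037,.048): 
  P=z['R']@[.515,.183,h]+z['t'];print(P[:2]/P[2]*z['f']+[z['cx'],z['cy']])"
```

```text
309 264 [517. 180.  84.] [40 30 30]
309 265 [517. 182.  84.] [34 25 26]
306 266 [522. 184.  81.] [49 34 27]
309 266 [516. 183.  82.] [35 20 17]
306 267 [522. 184.  79.] [53 35 31]
309 267 [517. 183.  79.] [30 24 16]
312 267 [511. 184.  82.] [47 26 26]
315 267 [506. 182.  81.] [48 30 29]
306 268 [522. 184.  75.] [54 37 33]
309 268 [517. 183.  75.] [35 25 24]
312 268 [510. 185.  81.] [49 29 28]
315 268 [506. 183.  79.] [51 36 37]
306 269 [522. 184.  73.] [52 35 29]
309 269 [517. 183.  73.] [37 28 27]
312 269 [511. 184.  76.] [49 30 28]
315 269 [506. 182.  75.] [53 40 41]
306 270 [522. 185.  70.] [53 34 36]
309 270 [516. 184.  71.] [36 28 23]
312 270 [511. 184.  74.] [47 30 24]
315 270 [506. 183.  74.] [54 42 41]
306 271 [522. 184.  65.] [50 32 33]
309 271 [516. 184.  68.] [42 34 30]
312 271 [511. 184.  70.] [46 23 23]
315 271 [506. 182.  69.] [64 57 52]
306 272 [522. 184.  63.] [65 55 51]
309 272 [517. 184.  65.] [46 41 40]
312 272 [511. 184.  66.] [47 31 28]
315 272 [506. 182.  66.] [72 65 61]
306 273 [525. 176.  47.] [77 68 68]
309 273 [519. 174.  47.] [67 62 61]
312 273 [511. 184.  
[... 869 characters left out ...]
[26 25 23]
309 278 [517. 185.  47.] [19 15 18]
312 278 [511. 184.  48.] [23 20 22]
315 278 [506. 181.  45.] [44 44 42]
303 279 [527. 187.  44.] [76 77 71]
306 279 [522. 187.  45.] [22 19 26]
309 279 [516. 187.  47.] [22 23 23]
312 279 [511. 184.  45.] [21 23 24]
315 279 [506. 184.  47.] [36 33 37]
303 280 [527. 190.  44.] [78 76 74]
306 280 [520. 192.  49.] [19 22 18]
309 280 [516. 188.  45.] [22 22 27]
312 280 [510. 189.  49.] [27 29 26]
315 280 [505. 186.  47.] [34 34 34]
303 281 [526. 192.  44.] [76 73 71]
306 281 [521. 191.  45.] [19 16 17]
[-0.0275307   0.07987389  0.9152769 ] 495.96969608898365 325.1781535386692 237.14994743342467
[310.25983267 280.4319639 ]
[310.15105204 277.03913171]
```

The side depth puts the closed fingertips at about z 0.06, well above the plate, so when shut they sit shorter than stated. I'll keep lowering in small steps and watch the force.

Request:
step_arm:
  deltas:
    - [[0, 0, 0.15, 0, 0, 0, 255], [0, 0, 0.3, 0, 0, 0, 255], [0, 0, 0.45, 0, 0, 0, 255], [0, 0, 0.6, 0, 0, 0, 255], [0, 0, 0.7, 0, 0, 0, 255], [0, 0, 0.8, 0, 0, 0, 255], [0, 0, 0.8, 0, 0, 0, 255], [0, 0, 0.8, 0, 0, 0, 255]]

```text
clock: 4.3
tcp_pos: [0.5149, 0.173, 0.0463]
eef_rot: [-180.0, 0.0, 90.0]
wrist_force: [-0.2, -0.1, -0.4]
opening: 0.0005
grasp_force: 0.0
```

Request:
step_arm:
  deltas:
    - [[0, 0, 0.1, 0, 0, 0, 255], [0, 0, 0.2, 0, 0, 0, 255], [0, 0, 0.3, 0, 0, 0, 255], [0, 0, 0.35, 0, 0, 0, 255], [0, 0, 0.4, 0, 0, 0, 255], [0, 0, 0.4, 0, 0, 0, 255], [0, 0, 0.4, 0, 0, 0, 255], [0, 0, 0.4, 0, 0, 0, 255]]

```text
clock: 5.1
tcp_pos: [0.5151, 0.1729, 0.0425]
eef_rot: [180.0, 0.0, 90.0]
wrist_force: [-0.9, -3.0, 4.6]
opening: 0.0005
grasp_force: 2.4
```

Contact at 4.6 N. Pressing on.

Request:
step_arm:
  deltas:
    - [[0, 0, 0.1, 0, 0, 0, 255], [0, 0, 0.2, 0, 0, 0, 255], [0, 0, 0.25, 0, 0, 0, 255], [0, 0, 0.3, 0, 0, 0, 255], [0, 0, 0.35, 0, 0, 0, 255], [0, 0, 0.4, 0, 0, 0, 255], [0, 0, 0.4, 0, 0, 0, 255], [0, 0, 0.4, 0, 0, 0, 255]]

```text
clock: 5.9
tcp_pos: [0.5151, 0.1724, 0.0385]
eef_rot: [180.0, 0.1, 90.0]
wrist_force: [-0.2, -5.1, 6.4]
opening: 0.0003
grasp_force: 2.6
```

Request:
step_arm:
  deltas:
    - [[0, 0, 0.1, 0, 0, 0, 255], [0, 0, 0.2, 0, 0, 0, 255], [0, 0, 0.25, 0, 0, 0, 255], [0, 0, 0.3, 0, 0, 0, 255], [0, 0, 0.35, 0, 0, 0, 255], [0, 0, 0.4, 0, 0, 0, 255], [0, 0, 0.4, 0, 0, 0, 255], [0, 0, 0.4, 0, 0, 0, 255]]

```text
clock: 6.7
tcp_pos: [0.5149, 0.1731, 0.0342]
eef_rot: [-180.0, -0.0, 90.0]
wrist_force: [-0.1, -0.6, 1.0]
opening: 0.0006
grasp_force: 0.5
```

```bash
cat > lev.py <<'E'
from h import *
import sys
n=sys.argv[1]
o=r.observe();print(o['clock'],o['tcp_pos'],o['wrist_force'])
grab('side',n)
W=cloud(load(n))[235:335,260:360].reshape(-1,3)
c=np.array([.5136,.1883]);a=np.radians(6.4);ex=np.array([np.sin(a),-np.cos(a)]);ey=np.array([np.cos(a),np.sin(a)])
x=(W[:,:2]-c)@ex*1e3;y=(W[:,:2]-c)@ey*1e3
for k in range(-50,55,8):
  m=(abs(x-k)<4)&(abs(y)<36)&(abs(y)>20)&(W[:,2]<.06);print(k,m.sum(),np.round(np.nanmedian(W[m,2])*1e3,1))
E
python3 lev.py d3
```

```text
6.7 [0.51490446 0.17314212 0.03423865] [-0.10106964 -0.6039143   1.0254058 ]
-50 73 39.7
-42 61 39.2
-34 68 37.8
-26 65 37.6
-18 71 37.9
-10 65 38.1
-2 66 38.7
6 63 39.1
14 60 39.4
22 63 39.6
30 58 39.9
38 54 39.4
46 42 39.2
54 5 31.2
```

The force dropped, so it has snapped. The catch side still reads about 2 mm high, so I'll press on to the floor.

Request:
step_arm:
  deltas:
    - [[0, 0, 0.05, 0, 0, 0, 255], [0, 0, 0.1, 0, 0, 0, 255], [0, 0, 0.15, 0, 0, 0, 255], [0, 0, 0.2, 0, 0, 0, 255], [0, 0, 0.2, 0, 0, 0, 255], [0, 0, 0.2, 0, 0, 0, 255], [0, 0, 0.2, 0, 0, 0, 255], [0, 0, 0.2, 0, 0, 0, 255]]

```text
clock: 7.55
tcp_pos: [0.5149, 0.173, 0.0323]
eef_rot: [-180.0, -0.0, 90.0]
wrist_force: [0.2, -0.0, -0.1]
opening: 0.0002
grasp_force: 0.0
```

```bash
python3 lev.py d4
```

```text
7.55 [0.51494617 0.17300678 0.03230723] [ 0.22738528 -0.00735185 -0.09538095]
-50 69 39.5
-42 57 39.5
-34 67 37.8
-26 68 37.7
-18 65 37.2
-10 67 37.9
-2 63 37.6
6 62 37.6
14 60 37.4
22 60 37.4
30 61 38.0
38 61 37.9
46 43 38.7
54 2 31.4
```

The plate is level at about 38 mm with the rim at 40 mm, so it's seated. Next I'll retreat, part-open the fingers and head for the handle.

Request:
step_arm:
  deltas:
    - [[0, 0, -4, 0, 0, 0, 255], [0, 0, -8, 0, 0, 0, 200], [-2, 0, -12, 0, 0, 0, 100], [-7, 0.5, -13, 0, 0, 0, 100], [-12, 1, -13, 0, 0, 0, 100], [-17, 2, -13, 0, 0, 0, 100], [-22, 3, -13, 0, 0, 0, 100], [-27, 4, -13, 0, 0, 0, 100]]

```text
clock: 8.4
tcp_pos: [0.5541, -0.0946, 0.1626]
eef_rot: [180.0, 0.0, 90.0]
wrist_force: [1.1, 0.9, -0.7]
opening: 0.052
grasp_force: 0.0
```

```bash
python3 lev.py d5; python3 -c "
from h import *
z=load('d0');W=cloud(z)
for (u,v) in ((263,127),(316,134)): print((W[v-4:v+8,u]*1e3).round())
# draw unit features from scene
a=load('s0');W=cloud(a)[295:435,110:250].reshape(-1,3);W=W[np.isfinite(W[:,0])]
c=np.array([.5768,-.1852]);t=np.radians(8.0);x=(W[:,:2]-c)@[np.cos(t),np.sin(t)]*1e3;y=(W[:,:2]-c)@[-np.sin(t),np.cos(t)]*1e3;h=W[:,2]*1e3
for nm,m in (('handle',(h>62)&(h<90)&(abs(y)<30)),('htop',(h>78)&(h<90)),('blade',(h>40)&(h<55)&(y>26)&(x<40)),('housing',(h>46)&(h<58)&(x>20)),('fin',(h>37.5)&(h<44)&(y>22)&(y<45))):
  print(nm,m.sum(),np.percentile(x[m],[3,50,97]).round(1),np.percentile(y[m],[3,50,97]).round(1),np.percentile(h[m],[3,50,97]).round(1))
"
```

```text
8.4 [ 0.55413821 -0.0946376   0.16260973] [ 1.09928621  0.93290146 -0.71975066]
-50 71 39.2
-42 61 39.2
-34 71 37.9
-26 61 38.1
-18 66 37.6
-10 57 37.4
-2 68 37.4
6 62 37.7
14 60 37.1
22 61 37.5
30 61 37.5
38 65 37.8
46 56 39.1
54 61 39.5
[[ 644.   10.  241.]
 [ 644.   11.  239.]
 [ 645.   11.  236.]
 [ 645.   10.  234.]
 [ 644.   12.  233.]
 [ 645.   10.  229.]
 [ 645.   13.  229.]
 [ 645.   12.  226.]
 [ 645.   12.  224.]
 [ 753. -246.   -1.]
 [ 751. -240.    1.]
 [ 750. -237.    0.]]
[[ 547.   11.  245.]
 [ 547.   12.  243.]
 [ 547.   11.  241.]
 [ 547.   11.  238.]
 [ 547.   11.  236.]
 [ 547.   10.  233.]
 [ 547.   12.  232.]
 [ 546.   12.  231.]
 [ 547.   10.  226.]
 [ 547.   11.  225.]
 [ 547.   10.  222.]
 [ 604. -201.   37.]]
handle 326 [-25.3 -14.6 -12.4] [-29.  -14.2   1. ] [63.1 78.2 82.1]
htop 182 [-25.8 -18.8 -13.2] [-32.  -15.5   0.7] [78.2 80.2 82.6]
blade 89 [-64.4 -61.8 -52.7] [31.8 42.  48.9] [40.3 45.2 52.3]
housing 893 [71.7 87.1 99.7] [-43.9 -16.4  12.1] [47.7 52.  54.1]
fin 44 [-63.3 -57.6 -18.9] [23.1 38.1 44.6] [37.7 40.9 43.4]
```

At the start, the open tips also appear at z≈0.222 with TCP 0.2156. So the tips really stand about 5 mm behind the reported TCP height, which agrees with the contact height on the plate, and I'll plan with that. The plate stays seated. The handle is at about (0.560,−0.203), unit yaw 8°.

Request:
step_arm:
  deltas:
    - [[-4, 0.2, 0, 0, 0, -4, 100], [-8, 0.4, 0, 0, 0, -8, 100], [-10.6, 0.5, 1, 0, 0, -8, 100], [-10.6, 0.5, 3, 0, 0, -8, 100], [-10.6, 0.5, 4.5, 0, 0, -8, 100], [-10.6, 0.5, 5.5, 0, 0, -8, 100], [-10.6, 0.5, 5.5, 0, 0, -8, 100], [-10.6, 0.5, 5.5, 0, 0, -8, 100]]

```text
clock: 9.25
tcp_pos: [0.5593, -0.1984, 0.1075]
eef_rot: [-180.0, -0.0, 98.0]
wrist_force: [0.3, 0.2, 0.1]
opening: 0.0531
grasp_force: 0.0
```

```bash
python3 -c "
from h import *
o=r.observe();print(o['clock'],o['tcp_pos'],o['eef_rot'],o['opening']);grab('wrist','w6')
p=cv2.imread('pics/w6.png');cv2.imwrite('pics/v6.png',p)"
```

```text
9.25 [ 0.55927876 -0.19836626  0.10754733] [-1.79996223e+02 -1.16867278e-03  9.80261604e+01] 0.053112848918998146
```

View pics/v6.png

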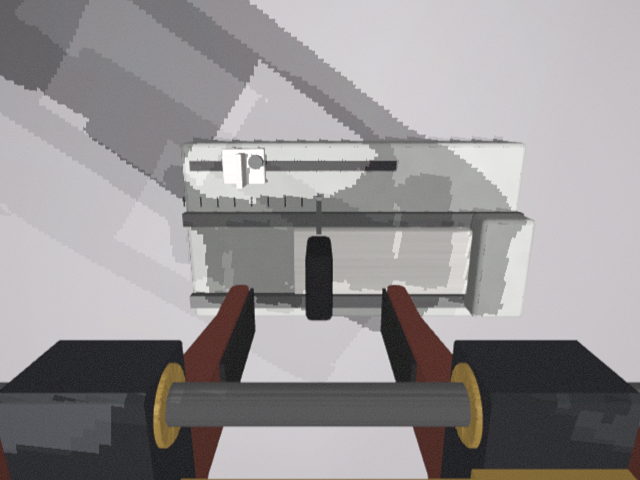

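```bash
python3 -c "
from h import *
z=load('w6');W=cloud(z);c=np.array([.5768,-.1852]);t=np.radians(8.0)
for n,(u0,u1,v0,v1),h0,h1 in (('handle',(300,340,230,325),.07,.09),('blade',(215,275,140,195),.045,.056),('foot',(215,275,140,195),.033,.040)):
  Q=W[v0:v1,u0:u1].reshape(-1,3);Q=Q[(Q[:,2]>h0)&(Q[:,2]<h1)]
  x=(Q[:,:2]-c)@[np.cos(t),np.sin(t)]*1e3;y=(Q[:,:2]-c)@[-np.sin(t),np.cos(t)]*1e3
  print(n,len(Q),np.percentile(x,[2,50,98]).round(1),np.percentile(y,[2,50,98]).round(1),np.median(Q[:,2]))
print(((r.observe()['tcp_pos'][:2]-c)@np.array([[np.cos(t),-np.sin(t)],[np.sin(t),np.cos(t)]]))*1e3)
cv2.imwrite('pics/v7.png',cv2.resize(cv2.imread('pics/w6.png')[140:240,190:340],(780,520),interpolation=cv2.INTER_CUBIC))"
```

```text
handle 1884 [-25.1 -18.1 -11.6] [-32.  -13.7   1.8] 0.0787704268926466
blade 256 [-62.6 -60.7 -59.5] [31.1 40.1 48.7] 0.04994148645024178
foot 1139 [-72.6 -59.5 -49.3] [31.2 40.8 50.7] 0.03524931864532126
[-18.88378183 -10.83558702]
```

View pics/v7.png

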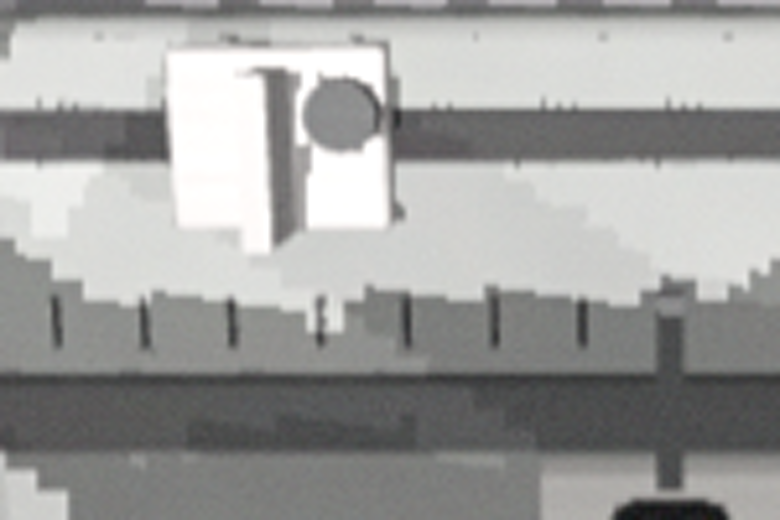

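In the crop the blade (270,150) is at unit x ≈ −61 mm, and the pointer (670,300) and handle are at about −18.5 mm, so the pull is about 42 mm. The handle is centred between the fingers. I'll lower onto it.

Request:
step_arm:
  deltas:
    - [[-0.2, 0, 1, 0, 0, 0, 100], [-0.4, 0, 2, 0, 0, 0, 100], [-0.4, 0, 3, 0, 0, 0, 100], [-0.4, 0, 4, 0, 0, 0, 100], [-0.4, 0, 5, 0, 0, 0, 100], [-0.4, 0, 6, 0, 0, 0, 100], [-0.4, 0, 6.5, 0, 0, 0, 100], [-0.4, 0, 6.5, 0, 0, 0, 100]]

```text
clock: 10.1
tcp_pos: [0.559, -0.2023, 0.0413]
eef_rot: [-179.9, -0.1, 98.0]
wrist_force: [0.2, -0.5, -0.2]
opening: 0.0533
grasp_force: 0.0
```

Request:
step_arm:
  deltas:
    - [[0, 0, 0, 0, 0, 0, 255], [0, 0, 0, 0, 0, 0, 255], [0, 0, 0, 0, 0, 0, 255], [0, 0, 0, 0, 0, 0, 255], [0, 0, 0, 0, 0, 0, 255], [0, 0, 0, 0, 0, 0, 255], [0, 0, 0, 0, 0, 0, 255], [0, 0, 0, 0, 0, 0, 255]]
  newtons: 40

```text
clock: 10.9
tcp_pos: [0.5604, -0.2026, 0.0426]
eef_rot: [179.9, 0.0, 98.0]
wrist_force: [4.0, 1.6, 0.0]
opening: 0.0138
grasp_force: 40.0
```

Gripped at 14 mm opening. I'll pull about 41 mm first, then look.

Request:
step_arm:
  deltas:
    - [[0, -0.7, 0, 0, 0, 0, 255], [0, -1.4, 0, 0, 0, 0, 255], [0, -2.1, 0, 0, 0, 0, 255], [0, -2.8, 0, 0, 0, 0, 255], [0, -3.4, 0, 0, 0, 0, 255], [0, -3.8, 0, 0, 0, 0, 255], [0, -4.1, 0, 0, 0, 0, 255], [0, -4.1, 0, 0, 0, 0, 255]]

```text
clock: 11.7
tcp_pos: [0.5206, -0.2083, 0.0426]
eef_rot: [179.8, 0.0, 98.0]
wrist_force: [7.1, 2.9, -3.1]
opening: 0.0138
grasp_force: 40.0
```

```bash
python3 -c "
from h import *
o=r.observe();print(o['clock'],o['tcp_pos'],o['wrist_force'],o['opening']);grab('wrist','w8')
cv2.imwrite('pics/v8.png',cv2.imread('pics/w8.png'))"
```

```text
11.7 [ 0.52056629 -0.20827158  0.04255642] [ 7.12894096  2.92219776 -3.05706819] 0.01377640164354701
```

View pics/v8.png

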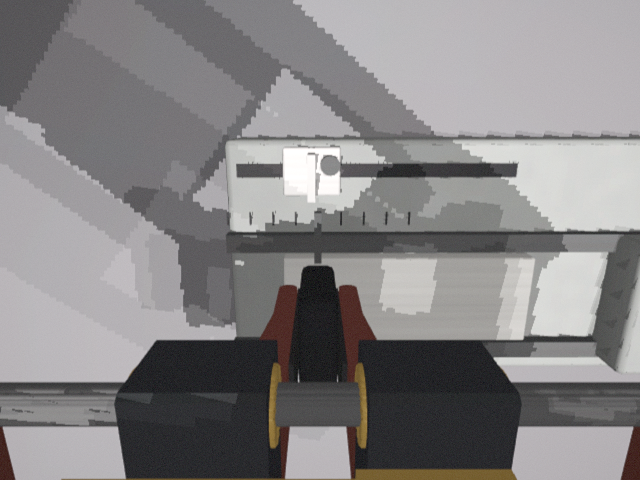

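```bash
cat > m.py <<'E'
from h import *
import sys
n=sys.argv[1]
z=load(n);W=cloud(z);t=np.radians(8.0)
b=W[140:212,270:350].reshape(-1,3);b=b[(b[:,2]>.045)&(b[:,2]<.056)]
f=W[140:212,270:350].reshape(-1,3);f=f[(f[:,2]>.033)&(f[:,2]<.040)]
ax=np.array([np.cos(t),np.sin(t)])
print('blade',len(b),np.percentile(b[:,:2]@ax*1e3,[2,50,98]).round(2))
g=cv2.cvtColor(z['p'],cv2.COLOR_RGB2GRAY)
for v in (156,160,165,185,190,195,200,205,212,216,245,250,255,260): print(v,g[v,296:336])
for u,v,h in ((312,190,.051),(318,250,.041)):print((ray(z,u,v,h)[:2]@ax*1e3).round(2),((ray(z,u+1,v,h)-ray(z,u,v,h))[:2]@ax*1e3).round(2),z['cx'])
cv2.imwrite(f'pics/{n}c.png',cv2.resize(cv2.imread(f'pics/{n}.png')[140:275,260:380],(533,600),interpolation=cv2.INTER_CUBIC))
E
python3 m.py w8
```

```text
blade 383 [482.77 484.29 485.49]
156 [254 254 254 254 253 254 253 253 255 253 244 251 253 253 254 254 254 254
 253 195 167 182 249 255 253 249 248 179 141 115 106 111 112 124 121 120
 134 132 138 167]
160 [255 255 255 254 255 255 254 254 254 253 244 250 253 254 253 254 253 254
 253 200 169 183 253 255 235 150 124 135 139 140 137 141 135 138 137 138
 140 139 140 136]
165 [253 254 253 253 253 253 253 253 253 253 253 253 253 253 252 253 252 253
 252 203 184 251 255 253 189 142 140 140 141 139 138 140 140 137 138 141
 139 140 144 139]
185 [255 254 255 255 255 254 253 254 254 254 253 248 250 250 250 250 251 252
 251 185 151 169 187 253 255 255 254 254 255 255 255 254 255 254 254 254
 254 253 254 253]
190 [241 250 253 252 253 253 252 252 252 253 252 245 249 250 250 249 250 251
 251 188 170 184 249 253 253 253 252 252 252 252 253 252 252 251 253 253
 253 252 253 252]
195 [199 197 198 197 204 205 204 204 206 204 206 228 248 249 248 248 249 249
 248 193 179 183 214 214 215 214 215 214 214 212 210 210 210 212 215 215
 215 214 216 216]
200 [198 196 197 197 194 197 197 195 197 196 196 224 247 24
[... 561 characters left out ...]
3 116 110 115 111 113 112 113 112
 116 112 115 115]
245 [64 65 67 68 64 70 70 66 72 67 67 67 68 66 65 63 64 70 69 72 69 68 68 71
 64 70 66 65 69 67 67 69 67 69 71 66 69 65 69 74]
250 [66 66 71 63 64 65 66 66 63 64 70 68 65 66 69 64 65 64 68 66 69 67 71 65
 70 67 62 62 69 68 71 64 65 61 69 67 72 69 71 63]
255 [131 130 130 127 130 130 128 131 130 129 128 127 128 128 127 131 131 127
  92  70  66  67  70  66  67 100 127 127 128 131 130 126 131 130 131 125
 127 130 130 131]
260 [157 158 157 158 159 158 158 159 159 160 158 159 155 159 159 157 159 157
 104  67  63  69  64  65  73 118 161 161 160 158 158 158 159 158 158 157
 159 163 160 158]
484.7 0.38 317.5416211992443
487.02 0.42 317.5416211992443
```

View pics/w8c.png

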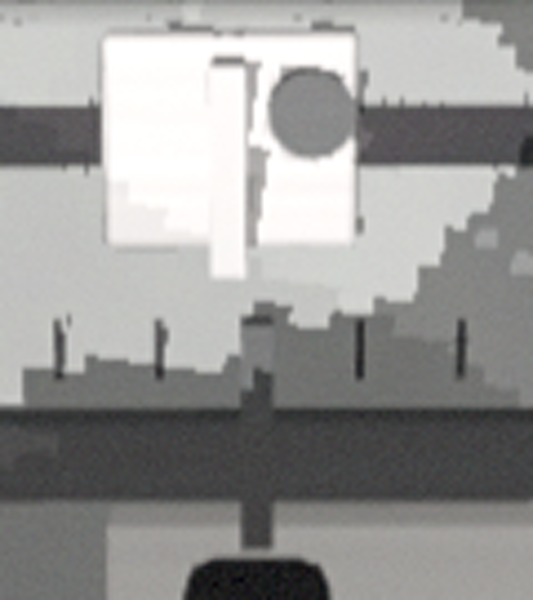

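The pointer centre is at u≈317.5 and the blade top at u≈310.8. Converted at their heights, 2.6 mm is left.

Request:
step_arm:
  deltas:
    - [[0, -0.1, 0, 0, 0, 0, 255], [0, -0.2, 0, 0, 0, 0, 255], [0, -0.26, 0, 0, 0, 0, 255], [0, -0.26, 0, 0, 0, 0, 255], [0, -0.26, 0, 0, 0, 0, 255], [0, -0.26, 0, 0, 0, 0, 255], [0, -0.26, 0, 0, 0, 0, 255], [0, -0.26, 0, 0, 0, 0, 255]]

```text
clock: 12.55
tcp_pos: [0.5185, -0.2086, 0.0426]
eef_rot: [179.8, 0.0, 98.0]
wrist_force: [6.8, 3.7, -2.7]
opening: 0.0138
grasp_force: 40.0
```

```bash
python3 -c "
from h import *
o=r.observe();print(o['clock'],o['tcp_pos'],o['wrist_force'],o['opening'],o['grasp_force']);grab('wrist','w9')"; python3 m.py w9|grep -E '^blade|^4|^1[89]|^2[156]' -A3; python3 lev.py d9|tail -13
```

```text
12.55 [ 0.51845643 -0.20857414  0.04256151] [ 6.81442499  3.70580195 -2.70915363] 0.01384564061803625 40.0031715631485
blade 387 [482.97 484.14 485.65]
156 [254 253 254 254 253 254 254 254 253 253 253 253 253 253 253 248 246 252
 253 253 253 252 254 254 234 182 173 219 252 253 249 247 183 142 117 105
 112 115 119 123]
--
185 [250 250 255 255 255 254 254 255 255 254 253 254 255 253 254 254 243 249
 250 250 250 250 251 250 233 167 168 184 253 255 254 254 253 254 254 254
 254 253 254 253]
190 [239 239 247 248 247 252 252 253 252 252 252 252 252 251 252 251 240 248
 249 250 248 249 249 250 231 180 181 249 253 251 251 251 252 252 252 251
 251 252 251 251]
195 [206 206 204 205 204 205 204 206 204 205 210 211 210 211 210 202 206 246
 249 248 249 247 249 249 235 190 181 212 215 215 213 215 215 213 211 209
 211 212 212 214]
200 [195 197 196 195 197 198 198 196 197 195 195 196 196 198 195 193 200 246
--
212 [196 196 195 165 113 164 192 195 197 192 195 198 196 196 195 197 196 196
 118  80  76  72  71  73  76 103  85  93 174 197 196 195 199 196 177 177
 195 196 176 122]
216 [194 196 195 151  85 
[... 191 characters left out ...]
7 68 69 66 70 68 70 67 70 66
--
250 [68 62 66 68 65 69 66 68 64 64 65 69 65 65 64 69 65 69 66 70 66 66 66 68
 64 66 67 67 69 64 70 65 68 64 64 70 68 64 71 65]
255 [129 128 127 127 130 128 130 125 124 129 125 129 129 128 127 129 127 128
  89  61  62  63  64  67  66  99 126 128 128 125 128 128 129 126 131 126
 129 130 129 130]
260 [158 155 156 157 156 161 156 159 158 156 157 157 155 159 158 158 159 159
 102  69  65  65  62  66  70 116 157 159 157 159 158 155 160 159 158 158
 159 158 161 160]
482.6 0.38 317.5416211992443
484.92 0.42 317.5416211992443
-42 60 39.0
-34 67 37.4
-26 63 37.8
-18 68 37.8
-10 63 37.7
-2 62 37.3
6 64 37.6
14 58 37.6
22 61 37.3
30 62 38.0
38 64 37.8
46 59 39.0
54 52 39.4
```

View pics/w9c.png

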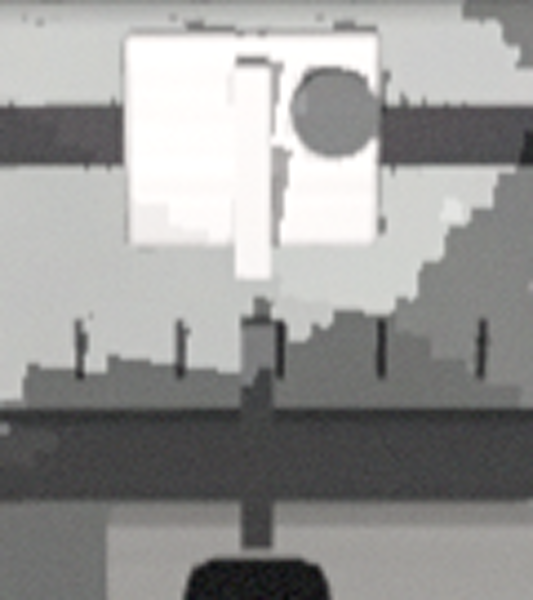

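The blade centre is at u≈316.3 and the pointer at 317.7, so about 0.5 mm is left.

Request:
step_arm:
  deltas:
    - [[0, -0.06, 0, 0, 0, 0, 255], [0, -0.06, 0, 0, 0, 0, 255], [0, -0.06, 0, 0, 0, 0, 255], [0, -0.06, 0, 0, 0, 0, 255], [0, -0.06, 0, 0, 0, 0, 255], [0, -0.06, 0, 0, 0, 0, 255], [0, -0.06, 0, 0, 0, 0, 255], [0, -0.06, 0, 0, 0, 0, 255]]

```text
clock: 13.45
tcp_pos: [0.5179, -0.2087, 0.0426]
eef_rot: [179.8, 0.0, 98.0]
wrist_force: [9.1, 3.9, -2.5]
opening: 0.014
grasp_force: 40.0
```

```bash
python3 -c "
from h import *
o=r.observe();print(o['clock'],o['tcp_pos'],o['wrist_force'],o['grasp_force']);grab('wrist','w10')"; python3 m.py w10|grep -E '^blade|^4|^1[89]|^2[6]' -A2
```

```text
13.45 [ 0.51793828 -0.20868834  0.04255552] [ 9.10618259  3.89985282 -2.5405037 ] 40.003482699394226
blade 386 [482.82 484.36 485.52]
156 [253 254 253 254 254 253 253 253 254 253 253 253 253 253 253 253 253 241
 249 253 254 253 253 253 254 252 204 171 182 250 253 248 249 248 172 113
--
185 [251 251 251 253 255 255 254 254 253 254 254 253 253 254 254 253 254 253
 249 248 250 249 250 250 251 249 193 170 184 251 255 253 253 254 253 253
 253 253 253 253]
190 [240 238 240 246 247 248 251 253 252 252 252 251 252 252 252 252 251 241
 247 249 250 250 249 249 250 249 201 171 187 249 253 252 251 252 252 251
 251 252 252 252]
195 [205 206 204 204 205 205 205 203 203 204 203 204 209 210 209 208 203 204
 230 247 248 248 247 249 248 248 205 184 213 215 214 214 214 213 216 212
 211 213 212 211]
--
260 [159 158 159 160 159 159 157 158 156 159 158 157 157 159 157 158 159 158
 106  69  62  68  65  66  69 118 156 159 160 158 158 159 158 157 160 156
 160 161 159 156]
482.07 0.38 317.5416211992443
484.4 0.42 317.5416211992443
```

The blade and pointer agree within about 0.1 mm, the handle is held at 40 N, and the plate is level. Handing in.

```bash
python3 -c "
from workcell import r
print(r.close_job())"
```

```text
the job is handed in; nothing more can be done
None
```

I handed the job in at about 13.5 s: the plate is snapped in and level, and the gripper still holds the slide handle with its pointer within about 0.1 mm of the index blade. I kept clear of the hood, reel and screwdriver, but did not check them again in the pictures.

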